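Load a pattern slide into the uplight and click it round to the mark

ROBOT

A 6-joint arm with a two-finger parallel gripper is mounted at the origin on the work surface. World frame = base frame: x ahead of the robot, y to its left, z up, the work surface at z = 0. Lengths are in m, angles in rad, forces in N, time in s.
With the tool pointing down it reaches from about 0.275 to 0.825 m from the base axis. Payload 5.2 kg.
Tool frame: the origin (TCP) lies at the very end of the fingers, on their centre line; the grasp point (between the pads) lies robot.hold_point_z behind it (robot.hold_point_z is the distance from the TCP to the grasp point, in m); x points along the fingers, y is the direction in which the jaws open and shut, and the axes are right-handed (so a half turn about x gives the same grasp; the last joint's range is limited). The gripper opens to 93 mm and grips with 3 to 60 N. Pads are 15 mm wide; open, the fingers measure 128 mm over their backs; the gripper's body (75 mm by 188 mm) begins 65 mm behind the grasp point.
Start: joints at [0.945, 0.259, 1.535, -0, 1.348, -0.203], TCP at [0.226, 0.502, 0.219] pointing down, gripper open.
Joint ranges: [-3.14, 3.14], [-0.91, 2.08], [0.19, 2.58], [-1.22, 4.36], [0.22, 2.71], [-3.12, 3.12]. Speed limits (rad/s): [2.57, 2.57, 3.14, 3.14, 3.14, 3.14].

INTERFACE

Orientations are given as a rotation vector (axis times angle).
In Python, from station import robot gives the robot as it stands.
- The arm moves only by the tool apply_moves, never from a script. Its argument "plan" is a list of rows, each a list of 4 numbers: the shift along the world's x, y, z in mm, then the turn about the world's z in degrees. In form: [[dx, dy, dz, turn], ...]. A call has 1 to 20 rows; each row is the pose to reach, as a shift and turn from the pose measured when the call began; what a row does not reach only later rows make up. A row lasts 1/10 s, in which the tool goes at most 50 mm and 8.59 degrees, less where a joint would pass 70% of its speed; a pose out of reach is approached as far as the arm can. A call with a gripper value outside its range is refused whole. "fingers" is the gripper command: -1 is fully open, 1 is shut, values between are in proportion, set as the call begins (left out, the last holds). The fingers move at their own pace and stop on an object; "newtons" is the grip in N (left out, the last holds). Time passes only in rows, so rows that repeat a pose let the fingers close. It gives the time, the measured TCP pose, the force and the opening at its end, in the units of the state.
- robot.sense(): the state, without advancing time (a new reading comes with each control period).
- robot.capture(name): name is "side" or "top" or "wrist"; returns the picture (384x512x3 uint8, blue, green, red); there is no depth.
- robot.get_calibration(name): a dict with "intrinsics" (3x3 intrinsics, pixels), "k1" (the pictures are not rectified: a ray, as slopes to the right and down, at radius r is drawn at 1 + k1 r^2 times it, then the intrinsics apply), "R" (3x3) and "t" (3): a world point X has camera coordinates R X + t; the wrist camera has in their place "mount" (4x4, takes a point from camera to tool coordinates, whose origin is the TCP and whose axes are the tool frame's). Camera axes: x right, y down, z forward; pixel columns grow to the right and rows downward; lengths in m; the calibration is good to about 2 mm. A picture is of the moment at which its call begins: read the wrist's pose just before it. get_calibration takes no time and is no camera call.
- robot.sign_off(): hands the job in, once; it reports no verdict.
The state is a dict: "t": time; "joint_pos": joint angles; "joint_velocities": joint speeds; "joint_torque": joint torques, N m; "eef_pos": TCP position; "ee_rot": TCP orientation; "contact_force": force on the tool from outside, world axes, zero at the start; "torque": the same for the moment, N m; "gripper_width": finger opening in m.
Only numpy, scipy, OpenCV 4.12 (cv2) and the standard library are available. Lean on these libraries where they do the work, as an engineer would, in place of code of your own. Each camera call takes 0.05 s, during which the arm holds its last target. There are 200 camera calls.

TASK

Take the square finned slide from the wooden rack, lay it flat on the rubber mat with its fin up and let go, then take it again by the fin and seat it flat in the empty pocket of the uplight's wheel. Then turn the wheel by its hexagonal knob, clockwise seen from above, click by click and not past the mark: let go and let it settle at the last click before the mark, then make that last click, so that the loaded pocket rests beside the index bracket. Leave everything else on the table where it is.

Things in the scene. Friction and masses are not known exactly. Their poses are not given: they have to be found in the camera images.
- slide_center (a point): Steel pattern slide: square plate 44 x 44 x 8 mm, 60 g, with a fin (28 long, 10 thick, 24 mm high) on the middle of one face. Point: centre of the plate, mid-thickness. Own z points out of the finned face, own x along the fin. At first it stands on edge in the rack, own y up, lower edge 6 mm above the table, fin pointing mostly away from the robot. Lying on the mat, its centre is 7 mm above the table.
- rack: Fixed dark wood rack, 56 x 170 mm (own x, y), 20 mm high; origin under its centre. Its slots, 10.4 mm wide, are open upwards and hold the lowest 14 mm of what stands in them. The slide's fin points along the rack's +x; the slide stands 35 mm from the rack's centre towards its -y, with nothing above the rack's 20 mm within 40 mm of either side edge of the slide.
- mat: Fixed bare rubber mat, 150 x 120 mm (own x, y), 3 mm thick; origin at the centre of its underside, on the table.
- pocket (a point): The wheel's one empty pocket: a square recess 50 x 50 mm, 8 mm deep, two sides radial. Point: 4 mm above the middle of its floor, where the seated slide's centre belongs; 75 mm from the wheel's axis. Floor 78 mm, wheel top 86 mm above the table. Own x points inwards to the axis, own z up. The slide fits with its fin along or across the radius. The other five pockets are filled flush with blank plates.
- knob (a point): Black hexagonal knob on the wheel's vertical axis, 34 mm over flats, 39 mm over corners, from 86 to 122 mm above the table. Point: on the axis, half-way up. It turns with the wheel: its own x, and every 60 degrees from it, is square to a pair of flats; own x points away from the empty pocket. The wheel is 216 mm across.
- wheel (a joint): Wheel angle in rad, growing clockwise seen from above. Six clicks, at multiples of 1.047 (60 degrees); at 3.142 the empty pocket is at the mark. It starts at -1.047, 0 or 1.047: four, three or two clicks before the mark. A sprung ball resists with up to about 0.13 N m (none half-way between clicks); let go, the wheel runs to the nearest click.
- mark (a point): Fixed point by the lamp's index bracket (an upright dark steel strip at the wheel's rim, 99 mm high, 30 mm wide, with a small bright ridge on top): where the pocket's point must end. 82 mm above the table, 75 mm from the wheel's axis; own x points from the axis to the bracket.
- before_mark (a point): Fixed point where the pocket's point lies one click before the mark (60 degrees counter-clockwise of the mark seen from above).
- past_mark (a point): Fixed point where the pocket's point would lie one click past the mark; it must not get there.
- doll_big_mid (a point): painted wooden nesting doll 125 mm tall; the point half-way up. Leave it alone.
- doll_mid_mid (a point): nesting doll 85 mm tall; the point half-way up. Leave it alone.
- doll_small_mid (a point): nesting doll 55 mm tall; the point half-way up. Leave it alone.
- kalimba_mid (a point): wooden thumb piano 115 x 145 x 30 mm lying flat; its centre. Leave it alone.
- mallet_mid (a point): drum mallet 250 mm long, 26 mm thick at the ends, lying on the table; the middle of the stick, 13 mm up. Leave it alone.
- cup_rim (a point): white mug 85 mm tall, 74 mm wide; the centre of its mouth. Leave it alone.
- filter_center (a point): round glass filter, 40 mm across, 8 mm thick, without a fin, standing on edge in the other slot of the rack, 85 mm along from the slide; its centre. Leave it alone.
Things that resemble listed ones, but are neither listed nor needed, are in the scene too. Of the things like the part that bears slide_center, leave any that is orange; of the rest the larger one is meant.

How it is judged:
By the outcome, as a careful person would: the job done as asked, in the order asked, and still so for the second after the job is handed in, with the robot touching nothing.
It also fails if it takes over 72 s, if anything falls off the work surface, if the arm or the gripper's body presses on something with over 40 N, if the wrist force passes 120 N, or if a joint passes its speed limit or range.

## Working session

There is one attempt and no reset: what is moved stays moved. The work goes in short steps, Python scripts to look and compute and a tool call to move; the robot and the scene stay as the last step left them, time stands still between calls to the robot, and variables do not carry over. Pictures are saved under pics/ and viewed, about 8 in all and at most 12, crops included, and the job is handed in when it is done.

Besides the shell and the picture viewer there is one more tool, called after "Emit:" as name(argument=value, ...), one argument or row to a line, values as JSON. apply_moves: Moves the arm, as the interface text tells. Its arguments: {"type":"object","properties":{"plan":{"type":"array","items":{"type":"array","items":{"type":"number"}}},"fingers":{"type":"number"},"newtons":{"type":"number"}},"required":["plan"]}

```bash
ls; mkdir -p pics
cat > h.py <<'E'
import numpy as np, cv2
from scipy.spatial.transform import Rotation as Ro
from station import robot
def cam(name):
    c=robot.get_calibration(name); K=np.array(c["intrinsics"]); k=c["k1"]
    if "mount" in c:
        s=robot.sense(); T=np.eye(4); T[:3,:3]=Ro.from_rotvec(s["ee_rot"]).as_matrix(); T[:3,3]=s["eef_pos"]
        W=T@np.array(c["mount"]); R=W[:3,:3].T; t=-R@W[:3,3]
    else: R=np.array(c["R"]); t=np.array(c["t"])
    return K,k,R,t
def ray(C,uv):
    K,k,R,t=C; d=np.linalg.solve(K,[uv[0],uv[1],1.])[:2]; p=d.copy()
    for _ in range(20): p=d/(1+k*(p@p))
    return -R.T@t, R.T@np.array([p[0],p[1],1])
def onz(C,uv,z):
    o,d=ray(C,uv); return o+d*(z-o[2])/d[2]
def proj(C,X):
    K,k,R,t=C; c=R@np.asarray(X,float)+t; p=c[:2]/c[2]; p=p*(1+k*(p@p)); return (K@[p[0],p[1],1])[:2]
def tri(rs):
    A=0;b=0
    for o,d in rs:
        d=d/np.linalg.norm(d);P=np.eye(3)-np.outer(d,d);A=A+P;b=b+P@o
    return np.linalg.solve(A,b)
E
python3 - <<'E'
from h import *
np.set_printoptions(precision=3,suppress=True)
s=robot.sense(); print(s, robot.hold_point_z)
ims=[]
for n in ("top","side","wrist"):
    im=robot.capture(n); cv2.imwrite(f"pics/{n}0.png",im); ims.append(im)
    C=cam(n); print(n,-C[2].T@C[3],C[2][2],C[0][0,0])
cv2.imwrite("pics/ts0.png",cv2.resize(ims[0],(800,600)))
cv2.imwrite("pics/ss0.png",cv2.resize(ims[1],(800,600)))
E
```

```text
pics
{'t': 0.0, 'joint_pos': array([ 0.945,  0.259,  1.536, -0.   ,  1.348, -0.203]), 'joint_velocities': array([-0.001, -0.001, -0.003, -0.001,  0.001,  0.001]), 'joint_torque': array([ -0.002, -43.73 , -28.4  ,   0.071,   0.041,  -0.   ]), 'eef_pos': array([0.225, 0.501, 0.218]), 'ee_rot': array([ 0.33 ,  1.546, -0.333]), 'contact_force': array([-0.055, -0.475,  1.024]), 'torque': array([ 0.021, -0.037, -0.001]), 'gripper_width': 0.09329572971667727} 0.0188
top [ 0.404 -0.002  1.117] [ 0.155  0.007 -0.988] 439.9190315355546
side [-0.115 -0.619  0.608] [ 0.635  0.597 -0.491] 458.0999050496466
wrist [0.163 0.529 0.385] [ 0.222 -0.1   -0.97 ] 298.08989617085297
```

View pics/ts0.png

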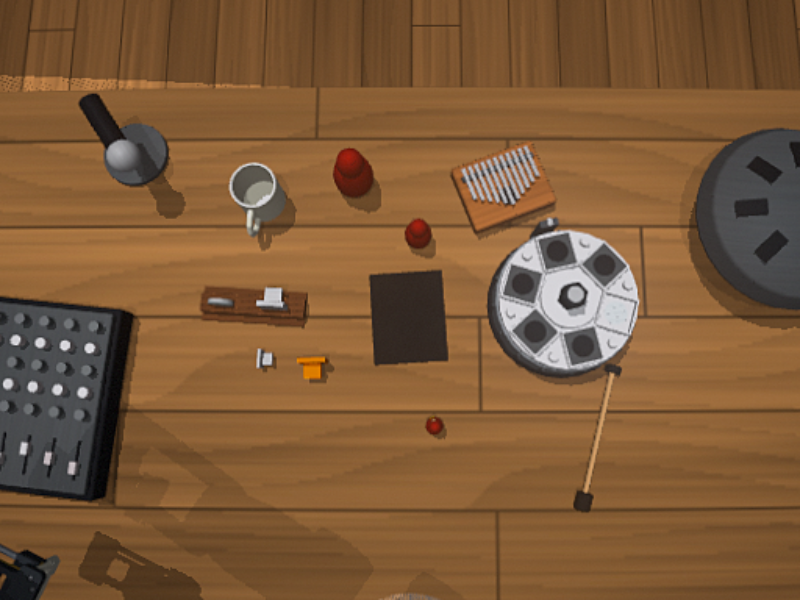

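View pics/ss0.png

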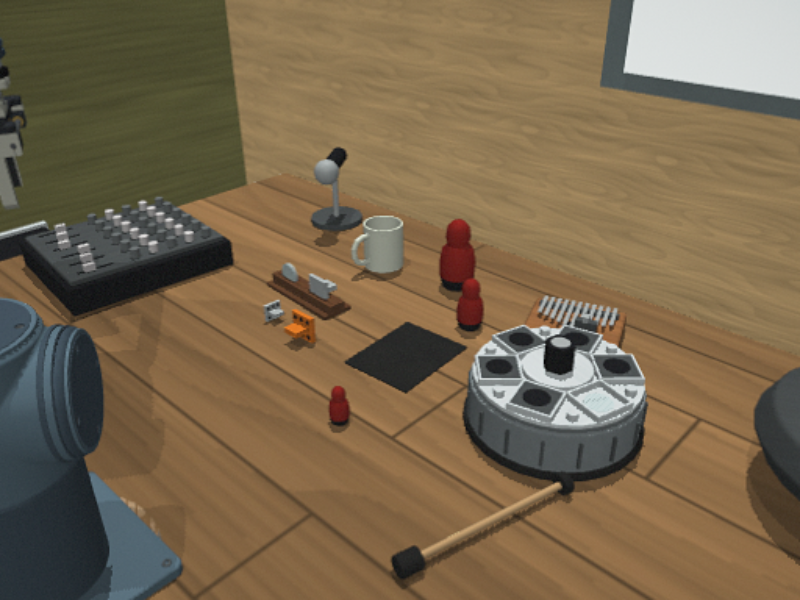

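The top view (800x600) shows three candidates for the slide:
- Grey finned plate standing in the rack at (271,297).
- Small grey finned one on the table at (265,358).
- Orange one at (312,367).

The one in the rack fits: it isn't orange, it's the larger grey one, and it stands in the rack. The filter is at (220,300). The pale, empty pocket is at (617,315), the knob at (572,295) and the bracket at (545,226). I'll confirm with an enlarged crop.

Run:
```python
from h import *
a=cv2.imread("pics/top0.png"); b=cv2.imread("pics/side0.png")
out=np.zeros((600,800,3),np.uint8)
def put(im,x0,y0,w,h,f,X,Y): out[Y:Y+h*f,X:X+w*f]=cv2.resize(im[y0:y0+h,x0:x0+w],None,fx=f,fy=f,interpolation=cv2.INTER_NEAREST)
put(a,122,175,95,75,4,0,0)      # rack top
put(a,308,135,104,112,4,384,0)  # wheel top
put(b,165,160,65,60,4,0,310)   # rack side
put(b,290,190,130,36,4,275,455)
cv2.imwrite("pics/c1.png",out)
C=cam("top")
for n,uv,z in [("rackslide",(271*.64,297*.64),.05),("knob",(572*.64,293*.64),.122),("pocket",(617*.64,315*.64),.08),("bracket",(546*.64,224*.64),.099),("mat",(408*.64,317*.64),.003)]: print(n,onz(C,uv,z).round(3))
T=Ro.from_rotvec(robot.sense()["ee_rot"]).as_matrix(); print(T.round(2))
hsv=cv2.cvtColor(a,cv2.COLOR_BGR2HSV)
m=(hsv[...,2]<45).astype(np.uint8)
n,l,st,ce=cv2.connectedComponentsWithStats(m)
for i in range(1,n):
    if st[i,4]>800:
        r=cv2.minAreaRect(np.argwhere(l==i)[:,::-1].astype(np.float32)); print(r)
        if abs(ce[i][0]-261)<15: print([onz(C,p,.003).round(3) for p in cv2.boxPoints(r)])
```

```text
rackslide [0.574 0.22  0.05 ]
knob [ 0.568 -0.237  0.122]
pocket [ 0.541 -0.315  0.08 ]
bracket [ 0.678 -0.207  0.099]
mat [0.548 0.004 0.003]
[[-0.    0.41  0.91]
 [-0.    0.91 -0.41]
 [-1.   -0.   -0.  ]]
((35.705482482910156, 255.45204162597656), (85.81283569335938, 123.4251480102539), 6.519801139831543)
```

View pics/c1.png

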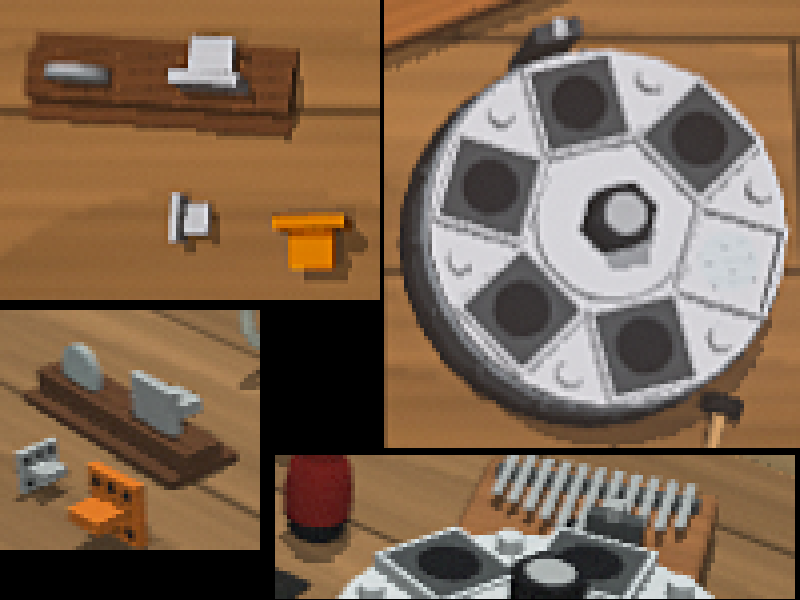

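The crop confirms it. The rack slide is at crop (205,65), with its fin pointing up (away from the robot). The small grey one at (190,218) and the orange one at (308,240) are the decoys. The empty pale pocket is at (731,262) and the bracket at (560,30). Next I'll compute positions.

Run:
```python
from h import *
np.set_printoptions(precision=4,suppress=True)
C=cam("top"); a=cv2.imread("pics/top0.png")
f=lambda u,v,x0,y0,X: ((u-X)/4+x0-.5+.12,v/4+y0-.5+.12)
R=lambda u,v,z: onz(C,f(u,v,122,175,0),z)
W=lambda u,v,z: onz(C,f(u,v,308,135,384),z)
l,r=R(169,76,.05),R(239,80,.05); print("slide edge",l,r,np.linalg.norm(l-r),(l+r)/2)
p,q=R(38,35,.02),R(300,50,.02); print("rack",p,q,np.linalg.norm(p-q),np.degrees(np.arctan2((p-q)[1],(p-q)[0])))
P=np.array([W(*c,.086) for c in [(578,100),(700,137),(645,345),(535,307),(491,186)]]+[W(731,262,.078)])
ax=(P[0]+P[3]-0*P[0])/2  # rough
opp=[(P[0]+P[2])/2*0]
from scipy.optimize import least_squares
s=least_squares(lambda v:np.hypot(*(P[:5,:2]-v).T)-.075,[.56,-.24]); print("axis",s.x,s.fun)
ang=np.degrees(np.arctan2(*(P[:,:2]-s.x).T[::-1])); print("angles",ang,ang%60,np.hypot(*(P[5,:2]-s.x)))
b=W(562,28,.099); print("bracket",b,np.degrees(np.arctan2(*(b[:2]-s.x)[::-1])),np.hypot(*(b[:2]-s.x)))
hsv=cv2.cvtColor(a,cv2.COLOR_BGR2HSV)
sub=hsv[165:240,230:295]; m=(sub[...,2]<60).astype(np.uint8)
rc=cv2.minAreaRect((np.argwhere(m)[:,::-1]+[230,165]).astype(np.float32)); print(rc)
B=np.array([onz(C,x,.003) for x in cv2.boxPoints(rc)]); print(B,B.mean(0))
s=robot.sense(); T=Ro.from_rotvec(s["ee_rot"]).as_matrix(); print(s["eef_pos"],np.degrees(np.arctan2(T[1,1],T[0,1])))
```

```text
slide edge [0.5648 0.2432 0.05  ] [0.5623 0.1999 0.05  ] 0.043446370552661484 [0.5636 0.2216 0.05  ]
rack [0.5958 0.3351 0.02  ] [0.5859 0.1673 0.02  ] 0.16807928697121977 86.64099616519921
axis [ 0.5691 -0.244 ] [ 0.0001 -0.0021  0.0013 -0.0033  0.001 ]
angles [  15.0461  -46.7825 -168.5836  136.7898   74.6323 -109.1865] [15.0461 13.2175 11.4164 16.7898 14.6323 10.8135] 0.07480949383470806
bracket [ 0.6827 -0.2137  0.099 ] 14.955737574869774 0.1175571879362927
((260.7633056640625, 202.94912719726562), (57.20634078979492, 46.49678039550781), 86.18592071533203)
[[ 0.6178  0.0697  0.003 ]
 [ 0.6258 -0.05    0.003 ]
 [ 0.4788 -0.0585  0.003 ]
 [ 0.471   0.0588  0.003 ]] [0.5484 0.005  0.003 ]
[0.2254 0.5012 0.218 ] 65.77580619957708
```

Numbers check out: slide edge 43 mm, rack 168 mm, pocket radius 75 mm. The pocket is at about -107° and the bracket at 14°, so it starts four clicks before the mark. Moving above the slide.

Emit:
apply_moves(
  plan=[
    [37,-31,-5,7],
    [75,-62,-10,14],
    [113,-93,-15,21],
    [150,-124,-20,21],
    [188,-155,-24,21],
    [225,-186,-28,21],
    [263,-217,-32,21],
    [300,-248,-36,21],
    [338,-280,-40,21],
    [338,-280,-40,21],
    [338,-280,-40,21],
    [338,-280,-40,21],
  ],
  fingers=-0.6,
)

```text
t: 1.35
eef_pos: [0.5625, 0.2218, 0.1777]
ee_rot: [0.043, 1.572, -0.045]
contact_force: [-0.1, 0.1, 0.5]
gripper_width: 0.0748
```

Run:
```python
from h import *
s=robot.sense(); T=Ro.from_rotvec(s["ee_rot"]).as_matrix(); print(s["t"],s["eef_pos"],np.degrees(np.arctan2(T[1,1],T[0,1])),s["gripper_width"])
C=cam("wrist"); im=robot.capture("wrist"); cv2.imwrite("pics/w1.png",im)
cv2.imwrite("pics/w1b.png",cv2.resize(im,(768,576)))
print([proj(C,X)*1.5 for X in [(.5649,.2436,.05),(.5623,.1997,.05),(.564,.2216,.05)]])
```

```text
1.35 [0.56246398 0.22181474 0.1777324 ] 86.79323709722327 0.0747585901645511
[array([414.66258369, 286.98534128]), array([349.64133376, 286.7012823 ]), array([382.1122446 , 287.42009665])]
```

View pics/w1b.png

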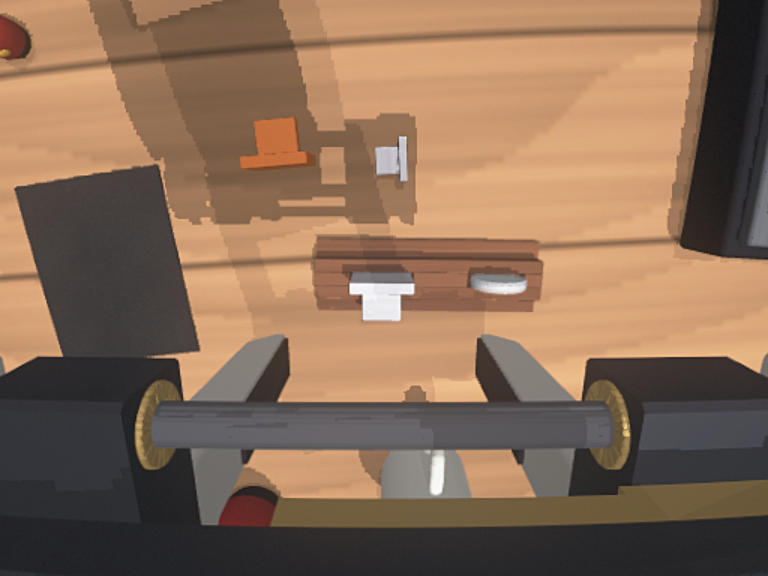

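The wrist view shows the slide's top edge at columns 350–414, row ~284, matching the prediction (382,287) to within about 2 mm. Descending with the jaws straddling its side edges.

Emit:
apply_moves(
  plan=[
    [1,0,-45,0],
    [1,0,-90,0],
    [1,0,-125,0],
    [1,0,-137,0],
    [1,0,-137,0],
    [1,0,-137,0],
    [1,0,-137,0],
  ],
)

```text
t: 2.1
eef_pos: [0.565, 0.2229, 0.0435]
ee_rot: [0.043, 1.567, -0.043]
contact_force: [-0.3, -0.2, 0.8]
gripper_width: 0.0742
```

Emit:
apply_moves(
  plan=[
    [0,0,0,0],
    [0,0,0,0],
    [0,0,0,0],
    [0,0,0,0],
    [0,0,0,0],
    [0,0,0,0],
    [0,0,0,0],
    [0,0,0,0],
  ],
  fingers=1,
  newtons=15,
)

```text
t: 2.9
eef_pos: [0.5651, 0.2225, 0.0437]
ee_rot: [0.042, 1.567, -0.043]
contact_force: [-0.6, -3.6, 3.5]
gripper_width: 0.0435
```

Emit:
apply_moves(
  plan=[
    [0,0,10,0],
    [0,0,25,0],
    [0,0,45,0],
    [0,0,60,0],
    [0,-35,65,0],
    [0,-75,65,0],
    [0,-115,65,0],
    [0,-155,65,0],
    [0,-195,65,0],
    [0,-217,60,0],
    [0,-217,40,0],
    [0,-217,30,0],
    [0,-217,25,0],
    [0,-217,25,0],
    [0,-217,25,0],
    [0,-217,25,0],
  ],
)

```text
t: 4.5
eef_pos: [0.5657, 0.006, 0.0694]
ee_rot: [0.041, 1.566, -0.043]
contact_force: [1.0, 0.2, -0.1]
gripper_width: 0.0436
```

Run:
```python
from h import *
s=robot.sense(); print(s["t"],s["eef_pos"],s["gripper_width"],s["contact_force"])
im=robot.capture("wrist"); sd=robot.capture("side");C=cam("side")
u,v=proj(C,s["eef_pos"]).astype(int); print(u,v)
c=cv2.resize(sd[v-50:v+30,u-45:u+45],None,fx=6,fy=6,interpolation=cv2.INTER_CUBIC)
out=np.zeros((600,800,3),np.uint8); out[:480,:540]=c; out[:192,544:]=cv2.resize(im,(256,192)); cv2.imwrite("pics/c2.png",out)
```

```text
4.5 [0.56565131 0.00596565 0.06938145] 0.043648887880203685 [ 0.97134502  0.16835616 -0.08575517]
263 199
```

View pics/c2.png

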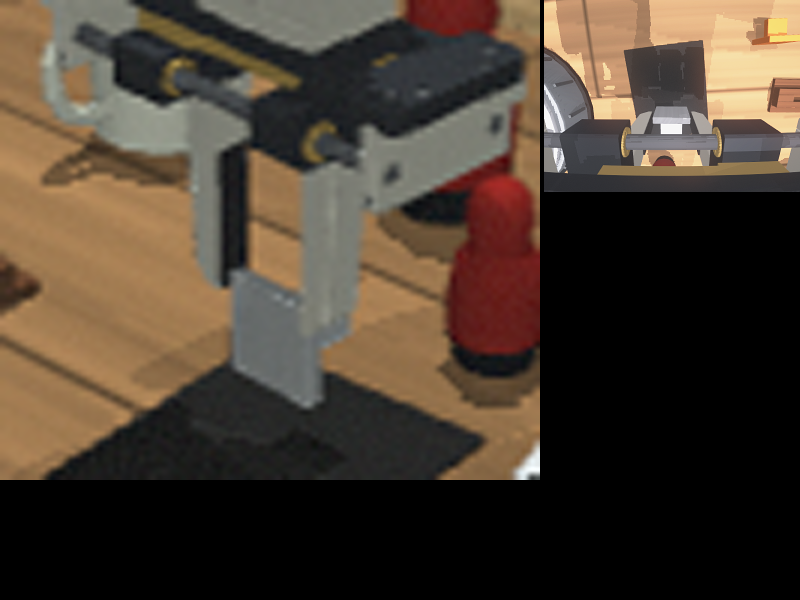

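The slide hangs upright over the mat, held by its side edges. Now I touch its lower edge down and tip it backwards (toward the robot) along an arc.

Emit:
apply_moves(
  plan=[
    [0,0,-15,0],
    [0,0,-25,0],
    [0,0,-29,0],
    [0,0,-30,0],
    [0,0,-30,0],
    [-4,0,-30,0],
    [-7,0,-30,0],
    [-11,1,-30,0],
    [-14,1,-31,0],
    [-18,1,-32,0],
    [-21,1,-33,0],
    [-24,1,-35,0],
    [-27,2,-37,0],
    [-27,2,-37,0],
    [-27,2,-37,0],
  ],
  newtons=8,
)

```text
t: 6.1
eef_pos: [0.5377, 0.0077, 0.032]
ee_rot: [0.041, 1.568, -0.043]
contact_force: [-2.4, -0.7, 4.6]
gripper_width: 0.044
```

```bash
cat > sc.py <<'E'
import sys
from h import *
s=robot.sense(); print(s["t"],s["eef_pos"],s["gripper_width"],s["contact_force"])
im=robot.capture("wrist"); sd=robot.capture("side");C=cam("side")
u,v=proj(C,s["eef_pos"]).astype(int); print(u,v)
c=cv2.resize(sd[v-40:v+40,u-40:u+40],None,fx=6,fy=6,interpolation=cv2.INTER_CUBIC)
out=np.zeros((480,800,3),np.uint8); out[:480,:480]=c; out[:240,480:]=cv2.resize(im,(320,240)); cv2.imwrite(sys.argv[1],out)
cv2.imwrite(sys.argv[1].replace(".png","_w.png"),im)
E
python3 sc.py pics/c3.png
```

```text
6.1 [0.53766247 0.00772674 0.0319933 ] 0.043970975126970305 [-2.4415075  -0.70330809  4.59942425]
255 217
```

View pics/c3.png

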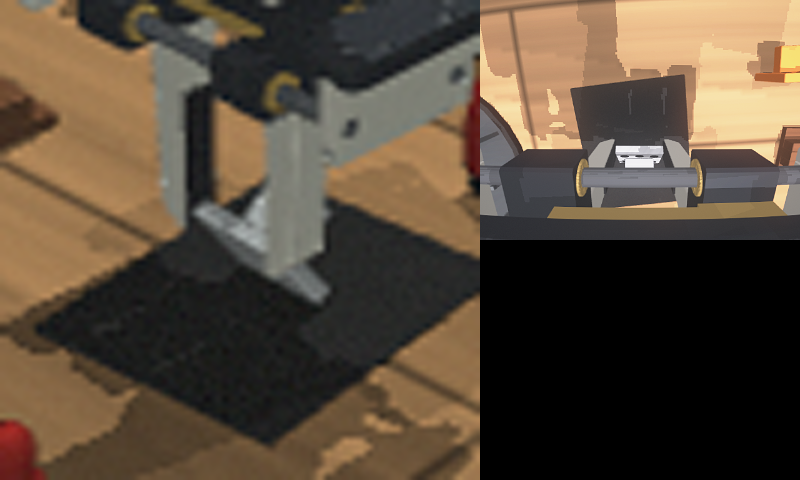

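It's tipping as planned, fin rising between the fingers. Finishing the arc.

Emit:
apply_moves(
  plan=[
    [-3,0,-2,0],
    [-6,0,-4,0],
    [-9,0,-7,0],
    [-11,1,-10,0],
    [-13,1,-13,0],
    [-15,1,-16,0],
    [-16,1,-19,0],
    [-17,1,-22,0],
    [-18,1,-25,0],
    [-18,1,-27,0],
    [-18,1,-27,0],
    [-18,1,-27,0],
    [-18,1,-27,0],
  ],
)

```text
t: 7.5
eef_pos: [0.5198, 0.0087, 0.005]
ee_rot: [0.042, 1.568, -0.043]
contact_force: [-0.6, 0.4, -0.4]
gripper_width: 0.0435
```

```bash
python3 sc.py pics/c4.png
```

```text
7.5 [0.51982867 0.00874345 0.00500544] 0.04353030538042756 [-0.59120503  0.41521713 -0.44086785]
249 229
```

View pics/c4.png

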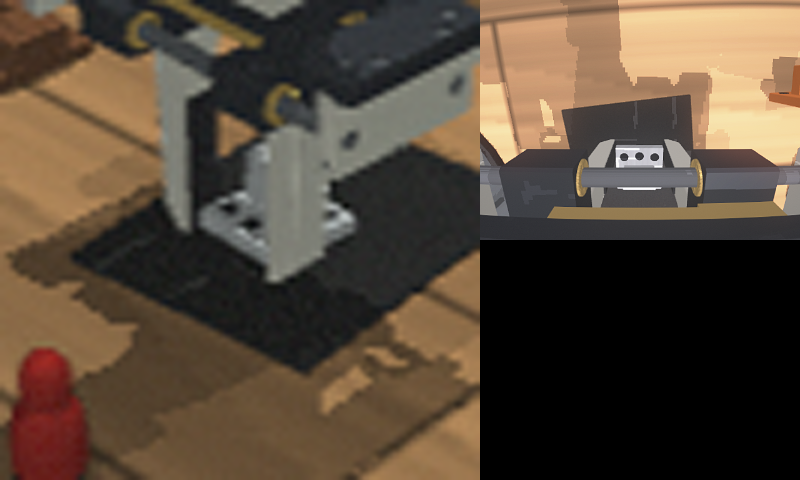

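The plate lies flat, fin up. Letting go and rising.

Emit:
apply_moves(
  plan=[
    [0,0,0,0],
    [0,0,0,0],
    [0,0,0,0],
    [0,0,0,0],
    [0,0,0,0],
    [0,0,30,0],
    [0,0,70,0],
    [0,0,110,0],
    [0,0,130,0],
    [0,0,130,0],
    [0,0,130,0],
    [0,0,130,0],
  ],
  fingers=-0.6,
)

```text
t: 8.8
eef_pos: [0.5187, 0.0089, 0.1334]
ee_rot: [0.042, 1.57, -0.043]
contact_force: [0.2, -0.3, -0.3]
gripper_width: 0.0742
```

Run:
```python
from h import *
s=robot.sense(); print(s["t"],s["eef_pos"],s["gripper_width"],s["joint_pos"].round(3))
C=cam("wrist");im=robot.capture("wrist");cv2.imwrite("pics/w5.png",im)
m=(im.min(2)>95).astype(np.uint8); 
pr=proj(C,(.54,.007,.01)); print("pred",pr)
n,l,st,ce=cv2.connectedComponentsWithStats(m)
for i in range(1,n):
    if st[i,4]>60 and np.hypot(*(ce[i]-pr))<80: print(st[i],ce[i])
x,y=pr.astype(int)
c=cv2.resize(im[max(0,y-60):y+60,x-70:x+70],None,fx=5,fy=5,interpolation=cv2.INTER_CUBIC); cv2.imwrite("pics/c5.png",c); print("crop origin",x-70,max(0,y-60))
```

```text
8.8 [0.51872807 0.0089055  0.13341983] 0.074241217288583 [-0.198  0.278  1.731 -0.     1.132 -1.715]
pred [254.0009609 211.3441705]
[ 233  186   45   44 1777] [254.65278559 207.5785031 ]
crop origin 184 151
```

View pics/c5.png

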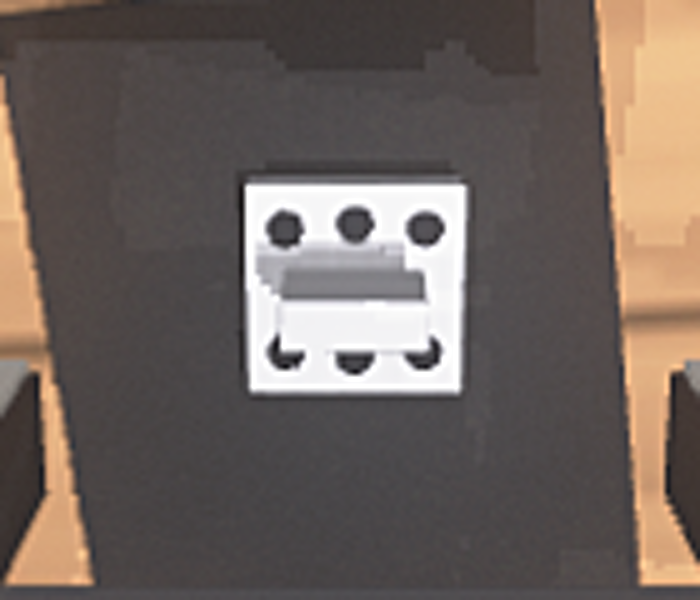

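Run:
```python
from h import *
np.set_printoptions(precision=4,suppress=True)
s=robot.sense();C=cam("wrist")
g=lambda p,z: onz(C,(p[0]/5+184-.4,p[1]/5+151-.4),z)
for n,ps,z in [("plate",[(245,183),(468,183),(463,392),(250,392)],.011),("fintop",[(280,302),(428,300),(428,352),(280,352)],.035)]:
    P=np.array([g(p,z) for p in ps]); print(n,P.mean(0),[np.linalg.norm(P[i]-P[i-1]) for i in range(4)])
    d=P[0]-P[1]; e=P[3]-P[2]; print([np.degrees(np.arctan2(v[1],v[0])) for v in (d,e)])
c=P.mean(0); d=(c-s["eef_pos"])*1000; print(d)
```

```text
plate [0.5366 0.0081 0.011 ] [np.float64(0.044031867568601446), np.float64(0.04426065658434607), np.float64(0.04403550960670604), np.float64(0.043840832088216035)]
[np.float64(-93.02231182845418), np.float64(-93.02724754286665)]
fintop [0.5367 0.0076 0.035 ] [np.float64(0.00978868687709395), np.float64(0.02747756223163363), np.float64(0.010176970237421352), np.float64(0.027724440284831998)]
[np.float64(-92.21558305520168), np.float64(-93.02521493137303)]
[ 17.9681  -1.3085 -98.2719]
```

Plate 44.0×44.0 mm at (0.5366, 0.008), fin at 87°. Turning the jaws 90° and taking it by the fin.

Emit:
apply_moves(
  plan=[
    [5,0,0,-8],
    [10,0,0,-16],
    [18,-1,0,-24],
    [18,-1,0,-32],
    [18,-1,0,-40],
    [18,-1,0,-48],
    [18,-1,0,-56],
    [18,-1,0,-64],
    [18,-1,0,-72],
    [18,-1,0,-80],
    [18,-1,0,-88],
    [18,-1,0,-90],
    [18,-1,-40,-90],
    [18,-1,-80,-90],
    [18,-1,-105,-90],
    [18,-1,-115,-90],
    [18,-1,-119,-90],
    [18,-1,-119,-90],
    [18,-1,-119,-90],
    [18,-1,-119,-90],
  ],
  fingers=-0.2,
)

```text
t: 10.85
eef_pos: [0.5378, 0.0078, 0.0156]
ee_rot: [1.25, 1.182, -1.247]
contact_force: [0.6, 0.0, -0.3]
gripper_width: 0.056
```

Run:
```python
from h import *
s=robot.sense(); T=Ro.from_rotvec(s["ee_rot"]).as_matrix(); print(s["t"],s["eef_pos"],np.degrees(np.arctan2(T[1,1],T[0,1])),s["gripper_width"],T[2],s["joint_pos"].round(2))
```

```text
10.85 [0.53775219 0.00775853 0.01557591] -3.0819544842242155 0.05601850188222129 [-9.99997506e-01  2.23316532e-03  1.34787074e-05] [-0.19  0.46  1.81  0.    0.88 -0.14]
```

Emit:
apply_moves(
  plan=[
    [-1,0,0,0],
    [-1,0,0,0],
    [-1,0,0,0],
    [-1,0,0,0],
    [-1,0,0,0],
    [-1,0,0,0],
    [-1,0,0,0],
    [-1,0,0,0],
  ],
  fingers=1,
  newtons=20,
)

```text
t: 11.65
eef_pos: [0.5368, 0.0078, 0.0155]
ee_rot: [1.25, 1.182, -1.247]
contact_force: [0.3, -0.7, -0.3]
gripper_width: 0.01
```

Emit:
apply_moves(
  plan=[
    [0,0,20,0],
    [0,0,60,0],
    [0,0,110,0],
    [0,0,150,0],
    [0,-40,160,-4],
    [0,-85,160,-8],
    [-5,-130,160,-12],
    [-10,-175,160,-12],
    [-20,-215,160,-12],
    [-25,-235,160,-12],
    [-25,-235,160,-12],
    [-25,-235,160,-12],
    [-25,-235,160,-12],
  ],
)

```text
t: 12.95
eef_pos: [0.5118, -0.2261, 0.1754]
ee_rot: [1.401, 1.072, -1.398]
contact_force: [0.2, 0.7, -0.4]
gripper_width: 0.01
```

Run:
```python
from h import *
s=robot.sense(); T=Ro.from_rotvec(s["ee_rot"]).as_matrix(); print(s["t"],s["eef_pos"],np.degrees(np.arctan2(T[1,1],T[0,1])),s["gripper_width"])
C=cam("wrist");im=robot.capture("wrist"); print(proj(C,(.548,-.316,.086)))
cv2.imwrite("pics/w6.png",cv2.resize(im,(768,576)))
```

```text
12.95 [ 0.51182284 -0.22607174  0.1754029 ] -15.03357977998462 0.010022777309746706
[315.85942386 276.83030147]
```

View pics/w6.png

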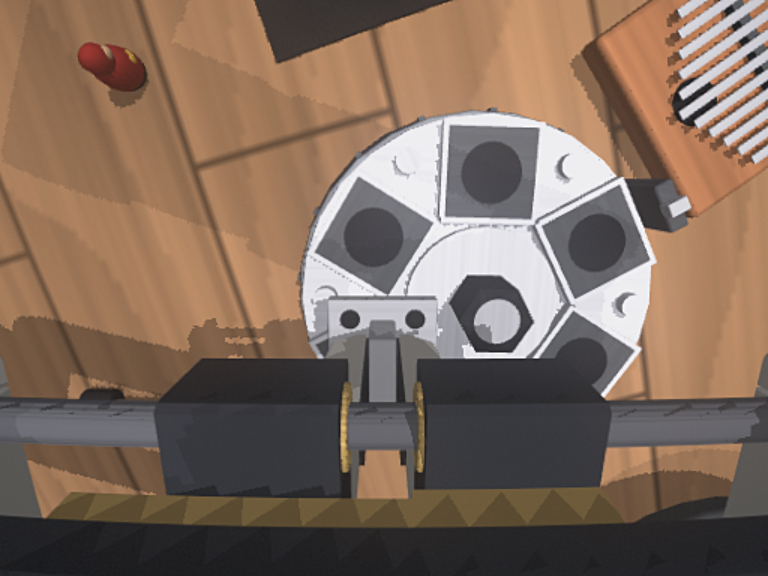

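The wrist view shows the slide held level by its fin. In the 768-wide image the wheel plates are at (493,172), (595,242) and (360,236), and the knob top is at (497,321). From these I'll refine the axis and pocket angle.

Run:
```python
from h import *
np.set_printoptions(precision=4,suppress=True)
C=cam("wrist"); W=lambda u,v,z: onz(C,(u/1.5-.2,v/1.5-.2),z)
quads=[[(446,124),(540,126),(537,218),(442,218)],[(538,223),(621,182),(652,260),(571,302)],[(363,179),(432,215),(390,291),(316,252)]]
P=[]
for q in quads:
    Q=np.array([W(*p,.086) for p in q]); P.append(Q.mean(0)); print([np.linalg.norm(Q[i]-Q[i-1]).round(4) for i in range(4)],P[-1])
P=np.array(P)
from scipy.optimize import least_squares
s=least_squares(lambda v:np.hypot(*(P[:,:2]-v).T)-.075,[.57,-.24]); a=s.x; print("axis",a,s.fun)
k=W(497,321,.122); print("knob",k)
for ax in (a,k[:2]): print(np.degrees(np.arctan2(*(P[:,:2]-ax).T[::-1])))
b=[W(680,206,.099)]; print(b, np.degrees(np.arctan2(*(b[0][:2]-a)[::-1])))
S=np.array([W(*p,.1754-.0046) for p in [(329,297),(437,297)]]); print("slide back corners",S,np.linalg.norm(S[0]-S[1]))
h=np.array([W(*p,.122) for p in [(449,311),(475,275),(515,276),(532,318)]]); print(h)
```

```text
[np.float64(0.0509), np.float64(0.0518), np.float64(0.0502), np.float64(0.0545)] [ 0.589  -0.1716  0.086 ]
[np.float64(0.0527), np.float64(0.052), np.float64(0.0511), np.float64(0.0535)] [ 0.6404 -0.2258  0.086 ]
[np.float64(0.0494), np.float64(0.0437), np.float64(0.0502), np.float64(0.0487)] [ 0.5171 -0.1888  0.086 ]
axis [ 0.5678 -0.2438] [ 0.0002 -0.0002 -0.0002]
knob [ 0.568 -0.244  0.122]
[ 73.6857  13.9307 132.6697]
[ 73.8783  14.0906 132.7081]
[array([ 0.6844, -0.2143,  0.099 ])] 14.187303091065276
slide back corners [[ 0.4968 -0.1986  0.1708]
 [ 0.5381 -0.2096  0.1708]] 0.042754611987200965
[[ 0.5451 -0.2322  0.122 ]
 [ 0.562  -0.2172  0.122 ]
 [ 0.5816 -0.223   0.122 ]
 [ 0.5861 -0.2471  0.122 ]]
```

Axis (0.5679, -0.2440), so the pocket is at (0.547, -0.316), fin direction -106°. Moving above it.

Emit:
apply_moves(
  plan=[
    [12,-30,0,-1],
    [24,-60,0,-1],
    [35,-90,0,-1],
    [35,-90,0,-1],
    [35,-90,-30,-1],
    [35,-90,-55,-1],
    [35,-90,-70,-1],
    [35,-90,-72,-1],
    [35,-90,-72,-1],
    [35,-90,-72,-1],
    [35,-90,-72,-1],
    [35,-90,-72,-1],
  ],
)

```text
t: 14.2
eef_pos: [0.5474, -0.3161, 0.1045]
ee_rot: [1.413, 1.061, -1.409]
contact_force: [0.3, 0.1, -0.5]
gripper_width: 0.0097
```

Run:
```python
from h import *
s=robot.sense(); T=Ro.from_rotvec(s["ee_rot"]).as_matrix(); print(s["t"],s["eef_pos"],np.degrees(np.arctan2(T[1,1],T[0,1])),s["contact_force"])
```

```text
14.2 [ 0.54739708 -0.31614243  0.10452695] -15.99460403316442 [ 0.27058603  0.08292085 -0.45867004]
```

Emit:
apply_moves(
  plan=[
    [0,0,-4,0],
    [0,0,-8,0],
    [0,0,-11,0],
    [0,0,-13,0],
    [0,0,-14,0],
    [0,0,-14,0],
    [0,0,-14,0],
    [0,0,-14,0],
  ],
)

```text
t: 15.0
eef_pos: [0.5475, -0.3162, 0.0906]
ee_rot: [1.413, 1.061, -1.409]
contact_force: [0.2, -0.9, 0.1]
gripper_width: 0.0095
```

Run:
```python
from h import *
im=robot.capture("top");C=cam("top");cv2.imwrite("pics/top7.png",im)
sd=robot.capture("side");C2=cam("side"); X=robot.sense()["eef_pos"]
u,v=proj(C2,X).astype(int); a=cv2.resize(sd[v-35:v+35,u-35:u+35],(400,400),interpolation=cv2.INTER_CUBIC)
im=robot.capture("wrist");C=cam("wrist");u,v=proj(C,X).astype(int)
b=cv2.resize(im[140:290,170:370],(533,400)); cv2.imwrite("pics/c7.png",np.hstack([a,b[:,:400]]))
```

```text
(no output)
```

View pics/c7.png

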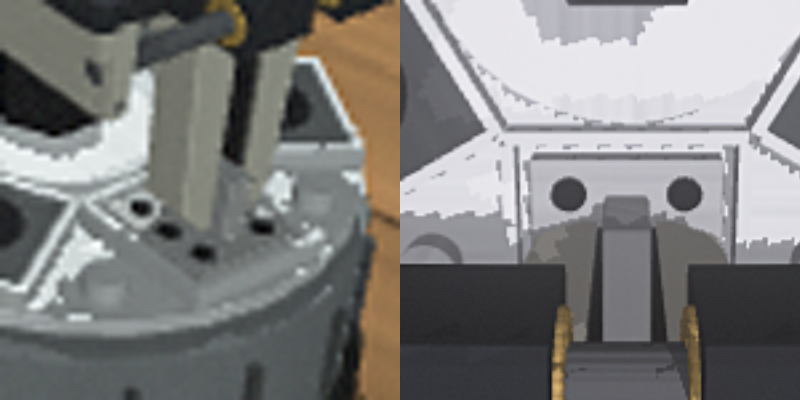

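The slide is inside the recess with gaps all round and no side force. Releasing, rising, then moving over the knob with the jaws square to a pair of flats (74°).

Emit:
apply_moves(
  plan=[
    [0,0,0,0],
    [0,0,0,0],
    [0,0,0,0],
    [0,0,0,0],
    [0,0,20,0],
    [0,0,45,0],
    [0,0,70,0],
    [0,0,70,0],
    [5,20,70,8],
    [10,40,70,16],
    [15,60,70,24],
    [20,72,70,32],
    [20,72,70,40],
    [20,72,70,48],
    [20,72,70,56],
    [20,72,70,64],
    [20,72,70,72],
    [20,72,70,80],
    [20,72,70,88],
    [20,72,70,90],
  ],
  fingers=0.35,
)

```text
t: 17.15
eef_pos: [0.567, -0.2439, 0.1593]
ee_rot: [0.219, 1.561, -0.212]
contact_force: [0.9, -0.1, 0.2]
gripper_width: 0.0302
```

Emit:
apply_moves(
  plan=[
    [0,0,0,0],
    [0,0,0,0],
    [0,0,0,0],
  ],
  fingers=-0.2,
)

```text
t: 17.45
eef_pos: [0.5668, -0.2438, 0.1588]
ee_rot: [0.22, 1.561, -0.213]
contact_force: [-0.2, 0.4, -0.1]
gripper_width: 0.0499
```

Run:
```python
from h import *
np.set_printoptions(precision=4,suppress=True)
s=robot.sense(); T=Ro.from_rotvec(s["ee_rot"]).as_matrix(); print(s["t"],s["eef_pos"],np.degrees(np.arctan2(T[1,1],T[0,1])),s["contact_force"],s["joint_pos"])
im=robot.capture("top");C=cam("top"); cv2.imwrite("pics/top8.png",im)
w=robot.capture("wrist");cv2.imwrite("pics/w8.png",w)
cv2.imwrite("pics/c8.png",np.hstack([cv2.resize(im[130:250,305:415],(367,400)),cv2.resize(w[60:360,100:410],(413,400))]))
```

```text
17.45 [ 0.5668 -0.2438  0.1588] 74.20532742337085 [-0.2396  0.4044 -0.0585] [-0.5889  0.422   1.4493  0.0037  1.2735 -1.8851]
```

View pics/c8.png

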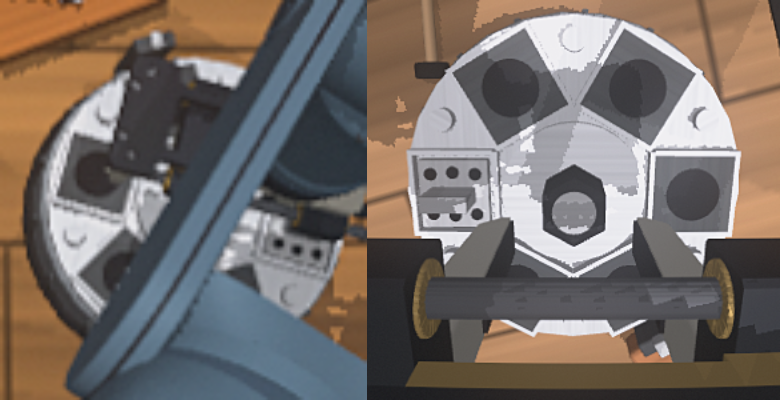

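The slide is seated flat, fin up, with the wheel unmoved; the jaws are square to the knob's flats. Picture count so far: 11. Lowering onto the knob and taking a baseline picture for numeric checks.

Emit:
apply_moves(
  plan=[
    [1,0,-30,0],
    [1,0,-55,0],
    [1,0,-64,0],
    [1,0,-64,0],
    [1,0,-64,0],
    [1,0,-64,0],
  ],
)

```text
t: 18.15
eef_pos: [0.5688, -0.2445, 0.0967]
ee_rot: [0.219, 1.558, -0.214]
contact_force: [-0.2, -0.3, 0.0]
gripper_width: 0.0558
```

```bash
cat > chk.py <<'E'
from h import *
import sys,os
s=robot.sense(); T=Ro.from_rotvec(s["ee_rot"]).as_matrix(); jaw=np.degrees(np.arctan2(T[1,1],T[0,1]))
print("t",round(s["t"],2),s["eef_pos"].round(4),"jaw",jaw.round(2),"F",s["contact_force"].round(1),"w",round(s["gripper_width"],4),"q6",s["joint_pos"][5].round(2))
C=cam("wrist"); im=robot.capture("wrist"); cv2.imwrite(sys.argv[1],im); ax=np.array([.5679,-.244])
# warp wheel top (z=.086) to tool-aligned polar: angle relative to jaw, radius 50..100 mm
a=np.radians(np.arange(-180,180,.5)); r=np.arange(.045,.105,.001)
M=np.zeros((len(r),len(a),2),np.float32)
for i,rr in enumerate(r):
    for j,aa in enumerate(a): 
        t=aa+np.radians(jaw); M[i,j]=proj(C,(ax[0]+rr*np.cos(t),ax[1]+rr*np.sin(t),.086))
P=cv2.remap(cv2.cvtColor(im,cv2.COLOR_BGR2GRAY),M[...,0],M[...,1],cv2.INTER_LINEAR)
# slide direction: -180 rel to jaw at baseline; visible side toward camera
if sys.argv[1].endswith("base.png"): np.save("base.npy",P)
B=np.load("base.npy")
for k in (-150,-90,180,150,120,90,60,30):   # template window 40 deg wide
    pass
def win(Q,c,h): 
    idx=(np.arange(-h*2,h*2)+int((c+180)*2))%720; return Q[:,idx]
for c in (-120,-150,180,0,-30,-60):
    R=cv2.matchTemplate(win(P,c,35),win(B,c,20),cv2.TM_CCOEFF_NORMED); _,m,_,l=cv2.minMaxLoc(R); print(c,"score",round(m,2),"wheel-jaw shift deg",(l[0]-30)/2,end=" | ")
print()
E
python3 chk.py pics/base.png
python3 - <<'E'
import cv2,numpy as np
im=cv2.imread('pics/base.png'); print(im.shape)
E
```

```text
t 18.15 [ 0.5688 -0.2445  0.0967] jaw 74.22 F [-0.2 -0.3  0. ] w 0.0558 q6 -1.88
-120 score 1.0 wheel-jaw shift deg 0.0 | -150 score 1.0 wheel-jaw shift deg 0.0 | 180 score 1.0 wheel-jaw shift deg 0.0 | 0 score 1.0 wheel-jaw shift deg 0.0 | -30 score 1.0 wheel-jaw shift deg 0.0 | -60 score 1.0 wheel-jaw shift deg 0.0 | 
(384, 512, 3)
```

```bash
sed -i 's/for c in (-120,-150,180,0,-30,-60)/for c in (180,150,120,90,60,30,0)/; /^for k in/,+1d' chk.py; python3 chk.py pics/base.png | head -1
```

```text
t 18.2 [ 0.5688 -0.2444  0.0967] jaw 74.22 F [ 0.2 -0.2  0.9] w 0.0558 q6 -1.88
```

Emit:
apply_moves(
  plan=[
    [0,0,0,0],
    [0,0,0,0],
    [0,0,0,0],
    [0,0,0,0],
    [0,0,0,0],
    [0,0,0,-5],
    [0,0,0,-10],
    [0,0,0,-15],
    [0,0,0,-20],
    [0,0,0,-25],
    [0,0,0,-30],
    [0,0,0,-35],
    [0,0,0,-40],
    [0,0,0,-45],
    [0,0,0,-50],
    [0,0,0,-55],
    [0,0,0,-60],
    [0,0,0,-60],
    [0,0,0,-60],
    [0,0,0,-60],
  ],
  fingers=1,
  newtons=35,
)

```text
t: 20.25
eef_pos: [0.5685, -0.2444, 0.0967]
ee_rot: [1.024, 1.314, -1.021]
contact_force: [-1.9, 1.7, 4.5]
gripper_width: 0.0337
```

Emit:
apply_moves(
  plan=[
    [0,0,0,0],
    [0,0,0,0],
    [0,0,0,0],
    [0,0,0,0],
    [0,0,0,0],
    [0,0,0,0],
    [0,0,0,0],
    [0,0,0,0],
    [0,0,0,0],
    [0,0,0,0],
  ],
  fingers=-0.2,
)

```text
t: 21.25
eef_pos: [0.5685, -0.2444, 0.0967]
ee_rot: [1.024, 1.314, -1.021]
contact_force: [-0.6, 0.2, 0.4]
gripper_width: 0.0557
```

```bash
python3 chk.py pics/k1.png
```

```text
t 21.25 [ 0.5685 -0.2444  0.0967] jaw 14.33 F [-0.6  0.2  0.4] w 0.0557 q6 -0.84
180 score 0.91 wheel-jaw shift deg 0.5 | 150 score 0.94 wheel-jaw shift deg 0.5 | 120 score 0.94 wheel-jaw shift deg 0.0 | 90 score 0.88 wheel-jaw shift deg 0.0 | 60 score 0.95 wheel-jaw shift deg 0.0 | 30 score 0.92 wheel-jaw shift deg 0.0 | 0 score 0.94 wheel-jaw shift deg 0.0 |
```

One click done: the wheel followed to within 0.5° and settled. Click two.

Emit:
apply_moves(
  plan=[
    [0,0,0,0],
    [0,0,0,0],
    [0,0,0,0],
    [0,0,0,0],
    [0,0,0,0],
    [0,0,0,-5],
    [0,0,0,-10],
    [0,0,0,-15],
    [0,0,0,-20],
    [0,0,0,-25],
    [0,0,0,-30],
    [0,0,0,-35],
    [0,0,0,-40],
    [0,0,0,-45],
    [0,0,0,-50],
    [0,0,0,-55],
    [0,0,0,-60],
    [0,0,0,-60],
    [0,0,0,-60],
    [0,0,0,-60],
  ],
  fingers=1,
  newtons=35,
)

```text
t: 23.3
eef_pos: [0.5679, -0.2443, 0.0967]
ee_rot: [1.765, 0.719, -1.766]
contact_force: [-4.3, 0.8, 2.6]
gripper_width: 0.034
```

Emit:
apply_moves(
  plan=[
    [0,0,0,0],
    [0,0,0,0],
    [0,0,0,0],
    [0,0,0,0],
    [0,0,0,0],
    [0,0,0,0],
    [0,0,0,0],
    [0,0,0,0],
    [0,0,0,0],
    [0,0,0,0],
  ],
  fingers=-0.2,
)

```text
t: 24.3
eef_pos: [0.5679, -0.2443, 0.0968]
ee_rot: [1.765, 0.719, -1.766]
contact_force: [0.5, 1.3, 0.5]
gripper_width: 0.0557
```

```bash
python3 chk.py pics/k2.png
```

```text
t 24.3 [ 0.5679 -0.2443  0.0968] jaw -45.58 F [0.5 1.3 0.5] w 0.0557 q6 0.21
180 score 0.92 wheel-jaw shift deg 0.5 | 150 score 0.95 wheel-jaw shift deg 0.5 | 120 score 0.93 wheel-jaw shift deg 0.5 | 90 score 0.88 wheel-jaw shift deg 0.0 | 60 score 0.93 wheel-jaw shift deg 0.0 | 30 score 0.9 wheel-jaw shift deg -0.5 | 0 score 0.93 wheel-jaw shift deg -0.5 |
```

Click three, to the last click before the mark.

Emit:
apply_moves(
  plan=[
    [0,0,0,0],
    [0,0,0,0],
    [0,0,0,0],
    [0,0,0,0],
    [0,0,0,0],
    [0,0,0,-5],
    [0,0,0,-10],
    [0,0,0,-15],
    [0,0,0,-20],
    [0,0,0,-25],
    [0,0,0,-30],
    [0,0,0,-35],
    [0,0,0,-40],
    [0,0,0,-45],
    [0,0,0,-50],
    [0,0,0,-55],
    [0,0,0,-60],
    [0,0,0,-60],
    [0,0,0,-60],
    [0,0,0,-60],
  ],
  fingers=1,
  newtons=35,
)

```text
t: 26.35
eef_pos: [0.5676, -0.2437, 0.0967]
ee_rot: [-2.075, 0.283, 2.08]
contact_force: [-1.6, 4.8, 2.3]
gripper_width: 0.034
```

Emit:
apply_moves(
  plan=[
    [0,0,0,0],
    [0,0,0,0],
    [0,0,0,0],
    [0,0,0,0],
    [0,0,0,0],
    [0,0,0,0],
    [0,0,0,0],
    [0,0,0,0],
    [0,0,0,0],
    [0,0,0,0],
    [0,0,0,0],
    [0,0,0,0],
    [0,0,0,0],
    [0,0,0,0],
    [0,0,0,0],
    [0,0,0,0],
    [0,0,0,0],
    [0,0,0,0],
  ],
  fingers=-0.2,
)

```text
t: 28.15
eef_pos: [0.5676, -0.2437, 0.0967]
ee_rot: [-2.075, 0.283, 2.08]
contact_force: [0.9, -0.4, 0.1]
gripper_width: 0.0557
```

```bash
python3 chk.py pics/k3.png
```

```text
t 28.15 [ 0.5676 -0.2437  0.0967] jaw -105.47 F [ 0.9 -0.4  0.1] w 0.0557 q6 1.26
180 score 0.91 wheel-jaw shift deg 0.5 | 150 score 0.91 wheel-jaw shift deg 0.5 | 120 score 0.91 wheel-jaw shift deg 0.0 | 90 score 0.87 wheel-jaw shift deg 0.0 | 60 score 0.95 wheel-jaw shift deg -0.5 | 30 score 0.93 wheel-jaw shift deg -0.5 | 0 score 0.92 wheel-jaw shift deg -0.5 |
```

The pocket now lies at about 74° and the bracket at 14°, so exactly one click remains. It has been let go and has settled; now the last click.

Emit:
apply_moves(
  plan=[
    [0,0,0,0],
    [0,0,0,0],
    [0,0,0,0],
    [0,0,0,0],
    [0,0,0,0],
    [0,0,0,-5],
    [0,0,0,-10],
    [0,0,0,-15],
    [0,0,0,-20],
    [0,0,0,-25],
    [0,0,0,-30],
    [0,0,0,-35],
    [0,0,0,-40],
    [0,0,0,-45],
    [0,0,0,-50],
    [0,0,0,-55],
    [0,0,0,-59],
    [0,0,0,-60],
    [0,0,0,-60],
    [0,0,0,-60],
  ],
  fingers=1,
  newtons=35,
)

```text
t: 30.2
eef_pos: [0.568, -0.2433, 0.0968]
ee_rot: [-1.392, 1.076, 1.396]
contact_force: [3.4, 2.4, -0.3]
gripper_width: 0.0342
```

Emit:
apply_moves(
  plan=[
    [0,0,0,0],
    [0,0,0,0],
    [0,0,0,0],
    [0,0,0,0],
    [0,0,0,0],
    [0,0,0,0],
    [0,0,0,0],
    [0,0,0,0],
    [0,0,0,0],
    [0,0,0,0],
    [0,0,0,0],
    [0,0,0,0],
  ],
  fingers=-0.2,
)

```text
t: 31.4
eef_pos: [0.5681, -0.2432, 0.0968]
ee_rot: [-1.392, 1.076, 1.396]
contact_force: [0.3, -0.9, -0.8]
gripper_width: 0.0559
```

Emit:
apply_moves(
  plan=[
    [0,0,20,0],
    [0,0,50,0],
    [0,0,90,0],
    [0,0,130,0],
    [-40,20,130,0],
    [-80,50,130,0],
    [-120,80,130,0],
    [-160,115,130,0],
    [-180,150,130,0],
    [-180,170,130,0],
    [-180,170,130,0],
    [-180,170,130,0],
  ],
)

```text
t: 32.6
eef_pos: [0.3884, -0.0735, 0.2272]
ee_rot: [-1.395, 1.076, 1.396]
contact_force: [0.0, 0.2, -0.2]
gripper_width: 0.0559
```

Run:
```python
from h import *
s=robot.sense(); print(s["t"],s["eef_pos"],s["contact_force"])
a=robot.capture("top"); b=robot.capture("side"); cv2.imwrite("pics/top9.png",a); cv2.imwrite("pics/side9.png",b)
out=np.zeros((600,800,3),np.uint8)
out[:290,:387]=cv2.resize(a,(387,290)); out[300:590,:387]=cv2.resize(b,(387,290))
out[:300,400:700]=cv2.resize(a[130:250,300:420],(300,300),interpolation=cv2.INTER_CUBIC)
out[310:590,400:790]=cv2.resize(b[195:310,275:435],(390,280),interpolation=cv2.INTER_CUBIC)
cv2.imwrite("pics/c9.png",out)
```

```text
32.6 [ 0.38843879 -0.07347859  0.22718484] [ 0.00767392  0.24062297 -0.15215063]
```

View pics/c9.png

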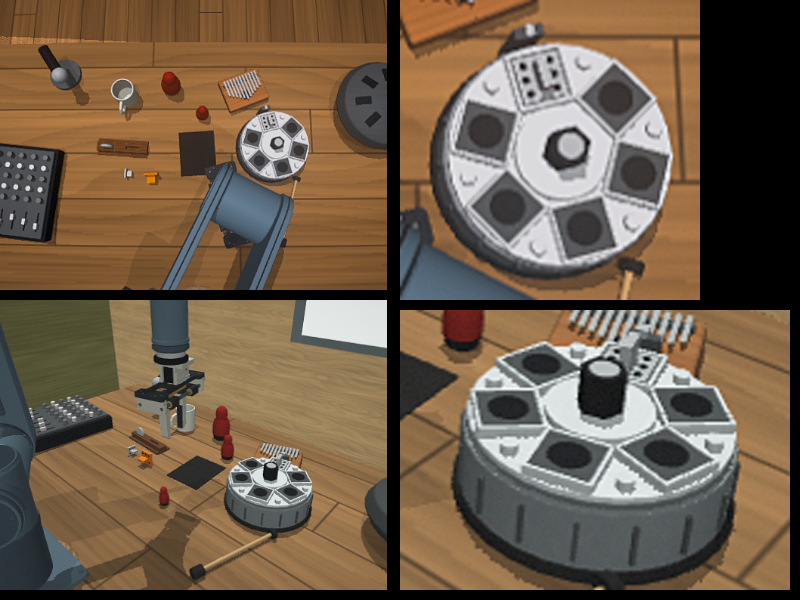

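The final view shows the loaded pocket (crop 540,77) beside the bracket (crop 522,40), with the slide flush and fin up. Nothing else has moved, and the arm is clear. Handing in.

```bash
python3 -c "
from station import robot
print(robot.sign_off())"
```

```text
the job is handed in; nothing more can be done
None
```

The job is done and handed in at about 33 s on the robot's clock.

**What I did:** I took the slide from the rack by its side edges, tipped it onto the mat fin up and let go. I then picked it up again by the fin and seated it in the empty pocket. The wheel started four clicks before the mark. I turned it clockwise one click at a time by the knob, letting go after each, with a longer settle at the last click before the mark.

**Last checks:**
- **Clicks:** after each of the first three clicks, the wheel's rest position agreed with the expected angle to within about 0.5°. I did not measure the fourth this way; I checked it only in the final picture.
- **Final picture:** the slide lies flat in the pocket beside the index bracket, the arm is clear, and the other things look unmoved. I judged that last point by eye, without measuring it.
- **Forces:** the readings at the end of each move stayed below about 7 N.

No check failed or disagreed.

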